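# Set the range of a hand pressure calibrator and wind it up to the mark

## Robot

A 6-joint arm with a two-finger parallel gripper is mounted at the origin on a cart in front of the work surface, level with it; the furniture and walls round the work are solid. World frame = base frame: x ahead of the robot, y to its left, z up, the work surface at z = 0. Lengths are in m, angles in rad, forces in N, time in s.
With the tool pointing down it reaches from about 0.35 to 0.85 m from the base axis. Payload 8.1 kg.
Tool frame: the origin (TCP) lies at the very end of the fingers, on their centre line; the grasp point (between the pads) lies 19 mm behind it; x points along the fingers, y is the direction in which the jaws open and shut, and the axes are right-handed (so a half turn about x gives the same grasp; the last joint's range is limited). The gripper opens to 93 mm and grips with 3 to 60 N. Pads are 15 mm wide; open, the fingers measure 128 mm over their backs; the gripper's body (75 mm by 188 mm) begins 65 mm behind the grasp point.
Start: joints at [-1.226, 0.13, 1.488, -0, 1.523, -0.085], TCP at [0.25, -0.545, 0.219] pointing down, gripper open.
Joint ranges: [-2.96, 2.96], [-0.89, 2.26], [0.02, 2.5], [-1.34, 4.48], [0, 2.73], [-2.66, 2.66]. Speed limits (rad/s): [2.39, 2.39, 2.79, 3.14, 3.14, 3.14].

## Interface

Orientations are given as a rotation vector (axis times angle).
In Python, from plant import * gives the robot as it stands. The module is installed in compiled form; this text tells all that it offers.
- The arm moves only by the tool apply_moves, never from a script. Its argument "series" is a list of rows, each an object with "jaw": the gripper's target within -1 to 1 (shut at 1, half-way at 0, fully open at -1); "linear": the shift along the tool's x, y, z normalised to -1 to 1, where 1 is 0.6 m, a list of three; "roll": the turn about the tool's x normalised to -1 to 1, where 1 is 30 degrees. A call has 1 to 20 rows; each row is the pose to reach, as a shift and turn from the pose measured when the call began, along the tool's axes at that moment; what a row does not reach only later rows make up. A row lasts 1/8 s, in which the tool goes at most 62.5 mm and 10.7 degrees, less where a joint would pass 70% of its speed; a pose out of reach is approached as far as the arm can. A call with a number of a shift or a turn outside -1 to 1 is refused whole. A call with a gripper value outside its range is refused whole. The fingers move at their own pace and stop on an object; "force" is the grip in N (left out, the last holds). Time passes only in rows, so rows that repeat a pose let the fingers close. It gives the time, the measured TCP pose, the force and the opening at its end, in the units of the state.
- read_state(): the state, without advancing time (a new reading comes with each control period).
- read_camera(name): name is "side" or "top"; returns a dict with "pixels" (400x640x3 uint8, blue, green, red), "intrinsics" (3x3 intrinsics, pixels), "D" ([k1, k2, p1, p2, k3] as OpenCV has them; the pictures are not rectified), "rvec" (rotation vector, rad) and "tvec" (3), from world to camera coordinates, as OpenCV has them. Camera axes: x right, y down, z forward; pixel columns grow to the right and rows downward; lengths in m; the calibration is good to about 2 mm. A picture is of the moment at which its call begins. There is no depth.
- close_job(): hands the job in, once; it reports no verdict.
The state is a dict: "t": time; "q": joint angles; "dq": joint speeds; "joint_torque": joint torques, N m; "tool_pos": TCP position; "orientation": TCP orientation; "force": force on the tool from outside, world axes, zero at the start; "wrist_torque": the same for the moment, N m; "opening": finger opening in m.
Only numpy, scipy, OpenCV 4.12 (cv2) and the standard library are available. Lean on these libraries where they do the work, as an engineer would, in place of code of your own. Each camera call takes 0.05 s, during which the arm holds its last target. There are 200 camera calls.

## Task

Prepare the bench pressure calibrator: first turn the grey range selector exactly three clicks clockwise from where it stands, before the star handle is moved. Then wind the four-spoke star handle clockwise until the gauge needle stands in the green band; the needle must never go into the red. Leave the selector on its new click and do not disturb the things lying around the calibrator.

Things in the scene. Friction and masses are not known exactly. Their poses are not given: they have to be found in the camera images.
- console: Pressure calibrator: grey fixed box 230 (x) x 350 (y) x 60 mm high, aluminium panel on top. Origin at the centre of its underside, z up; its -x side faces the operator, +y is the operator's left. In its frame (mm): selector axis (-30, 92), star handle axis (-30, -75), round gauge 104 across at (78, 30), face tipped 34 degrees to the operator, top edge 127 mm above the worktop.
- selector (a joint): Range selector knob on a vertical axis; rad, grows clockwise seen from above. Six rests one click = 24 degrees = 0.419 rad apart, at 0, 0.419 ... 2.094 (white strokes), stops just beyond. Starts in one of the first three rests. A click needs about 0.1 N m; let go near a rest, it falls into it. At 0 the orange-marked end points 60 degrees counterclockwise from the console's +x.
- selector_grip (a point): On the selector's axis, at the middle height of its grey bar grip, 88 mm above the worktop. The bar is 64 mm long, 18 mm wide and 30 mm tall: its flat sides run from 71 to 101 mm above the worktop, on a round foot of 66 mm diameter.
- selector_pointer (a point): Top of the orange-marked end of the selector bar, 34 mm from the axis, 101 mm above the worktop; the direction from selector_grip to it is the direction of the bar.
- capstan (a joint): Star handle of the screw press, vertical axis; rad, grows clockwise seen from above, range 0 to 7.0, starts between 0 and 0.6. Stays where it is left; a spoke is pushed with about 3 N. The needle turns 0.6 rad clockwise per rad of it: green band = 3.2 to 4.0 (middle 3.6), red from 4.8. At 0 the red-balled spoke points along the console's +x.
- capstan_hub (a point): On the star handle's axis at spoke height, 104 mm above the worktop. Four level spokes 90 degrees apart, bars 10 mm thick, from the hub (19 mm radius, top 16 mm above this point) to 20 mm balls centred 76 mm from the axis (one red, three black). Between spokes it is free down to the panel (44 mm below) outside a flange of 36 mm radius, 4 mm high.
- capstan_spoke (a point): Centre of the red ball on the end of one spoke, 76 mm from the star handle's axis.
- needle_tip (a point): Tip of the black gauge needle, 35 mm from its axis. The dial is white with a green band at about twelve o'clock and a red band further clockwise.
- wash_bottle: White plastic wash bottle with red cap, 68 mm across, 197 mm tall, loose; origin at the centre of its underside. Bystander.
- lab_timer: White bench timer 66x66x20 mm with three buttons, loose; origin at the centre of its underside. Bystander.
- masking_tape: Roll of beige tape, 99 mm across, 25 mm high, lying flat, loose; origin at the centre of its underside. Bystander.
- petri_b: Clear plastic petri dish 66 mm across, 13 mm high, loose; origin at the centre of its underside. Bystander.

How it is judged:
By the outcome, as a careful person would: the job done as asked, in the order asked, and still so for the second after the job is handed in, with the robot touching nothing.
It also fails if it takes over 53 s, if anything falls off the work surface, if the arm or the gripper's body presses on something with over 40 N, if the wrist force passes 120 N, or if a joint passes its speed limit or range.

## Working session

There is one attempt and no reset: what is moved stays moved. The work goes in short steps, Python scripts to look and compute and a tool call to move; the robot and the scene stay as the last step left them, time stands still between calls to the robot, and variables do not carry over. Pictures are saved under pics/ and viewed, about 8 in all and at most 12, crops included, and the job is handed in when it is done.

Besides the shell and the picture viewer there is one more tool, called after "Request:" by a JSON object that holds its "api" and its "payload". apply_moves: Moves the arm, as the interface text tells. Its arguments: {"type":"object","properties":{"series":{"type":"array"},"force":{"type":"number"}},"required":["series"]}

```bash
mkdir -p pics; cat > h.py <<'E'
from plant import *
import numpy as np, cv2
from scipy.spatial.transform import Rotation as R
def cam(n,save=None):
    c=read_camera(n)
    for k in("intrinsics","D","rvec","tvec","pixels"): c[k]=np.array(c[k])
    if save: cv2.imwrite('pics/'+save,c["pixels"])
    return c
def ray(c,uv):
    p=cv2.undistortPoints(np.array([[uv]],float),c["intrinsics"].astype(float),c["D"].astype(float))[0,0]
    M=R.from_rotvec(c["rvec"].ravel()).as_matrix(); t=c["tvec"].ravel()
    d=M.T@np.array([p[0],p[1],1]); return -M.T@t, d/np.linalg.norm(d)
def onz(c,uv,z):
    o,d=ray(c,uv); return o+d*(z-o[2])/d[2]
def tri(c1,u1,c2,u2):
    o1,d1=ray(c1,u1);o2,d2=ray(c2,u2)
    s=np.linalg.lstsq(np.c_[d1,-d2],o2-o1,rcond=None)[0]
    a=o1+s[0]*d1;b=o2+s[1]*d2
    return (a+b)/2,np.linalg.norm(a-b)
def proj(c,P):
    return cv2.projectPoints(np.array(P,float).reshape(-1,3),c["rvec"],c["tvec"],c["intrinsics"].astype(float),c["D"].astype(float))[0].reshape(-1,2)
E
python3 - <<'E'
from h import *
for n in("top","side"):
    c=cam(n,n+"0.png"); print(n,ray(c,(320,200)))
s=read_state();print(s)
print(R.from_rotvec(s["orientation"]).as_matrix().round(3))
E
```

```text
top (array([ 0.43810663, -0.01746057,  1.28734187]), array([ 0.09005422,  0.01192308, -0.99586549]))
side (array([ 0.19026078, -1.16770162,  0.84133213]), array([ 0.25002207,  0.79456014, -0.55332012]))
{'t': 0.1, 'q': array([-1.22641946e+00,  1.31072654e-01,  1.48919722e+00,  2.57258339e-05,
        1.52299627e+00, -8.54066959e-02]), 'dq': array([ 0.00040824, -0.00197368, -0.00217475,  0.00056468,  0.00078407,
       -0.00031976]), 'joint_torque': array([ 1.26430881e-03, -5.61344039e+01, -4.93095088e+01,  7.70885730e-02,
        2.91268551e-02, -6.70672648e-05]), 'tool_pos': array([ 0.24985261, -0.54492746,  0.21768536]), 'orientation': array([ 1.98435309,  0.4348383 , -1.98474026]), 'force': array([-0.30960053,  0.97101713, -0.16251893]), 'wrist_torque': array([0.01827948, 0.04597675, 0.02157414]), 'opening': 0.09295324602006878}
[[-0.001  0.417 -0.909]
 [ 0.002 -0.909 -0.417]
 [-1.    -0.002 -0.   ]]
```

View pics/top0.png

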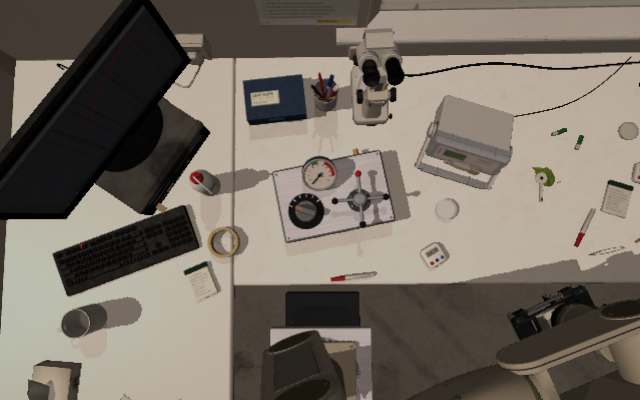

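View pics/side0.png

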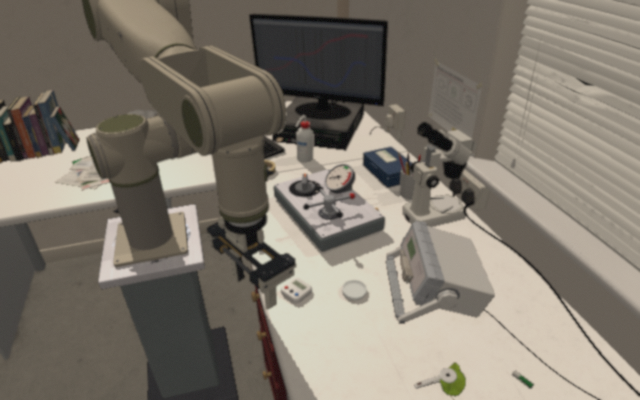

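The top view shows the console with its selector at about (306,210), star hub at (360,200), red ball at (358,173) and gauge at (319,173). The side view shows the same parts at about (305,185), (330,210), (352,196) and (340,178). I'll enlarge both.

```bash
python3 - <<'E'
import cv2,numpy as np
a=cv2.imread('pics/top0.png')[140:250,262:412]; b=cv2.imread('pics/side0.png')[155:255,262:392]
a=cv2.resize(a,(750,550),interpolation=cv2.INTER_CUBIC);cv2.imwrite('pics/topc.png',a)
cv2.imwrite('pics/sidec.png',cv2.resize(b,(780,600),interpolation=cv2.INTER_CUBIC))
E
```

```text
(no output)
```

View pics/topc.png

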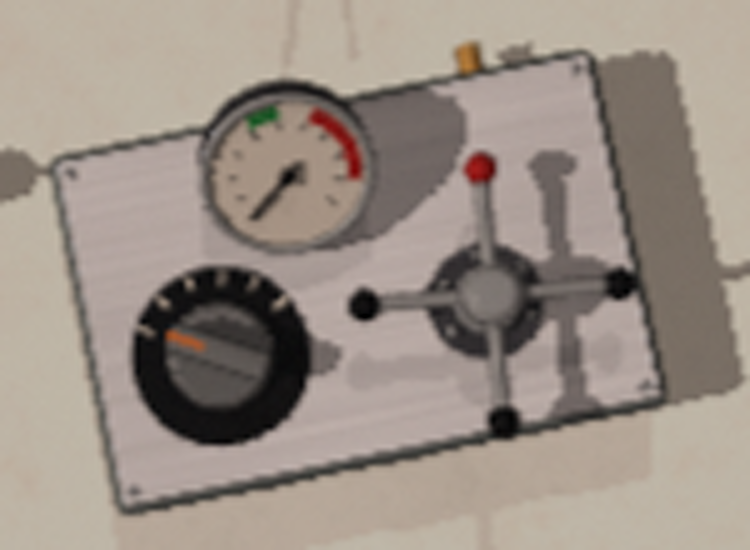

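View pics/sidec.png

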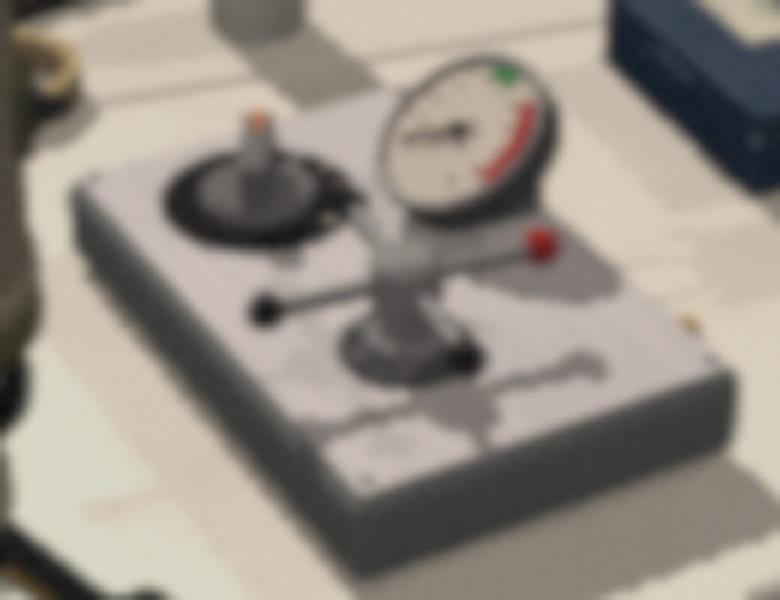

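The crops show the balls: red at (480,168), black at (364,305), (620,284) and (504,420) in the top crop. The orange mark runs from (168,337) to (203,347), next to the first stroke. In the side crop, the red ball is at (541,245), a black ball at (265,310) and orange at (258,118). Next I'll find these by mask and triangulate.

```bash
cat > meas.py <<'E'
from h import *
def blob(c,lo,hi,box):
    x0,y0,x1,y1=box; m=cv2.inRange(cv2.cvtColor(c["pixels"][y0:y1,x0:x1],cv2.COLOR_BGR2HSV),lo,hi)
    if lo[0]<6: m|=cv2.inRange(cv2.cvtColor(c["pixels"][y0:y1,x0:x1],cv2.COLOR_BGR2HSV),(172,lo[1],lo[2]),(180,255,255))
    n,_,st,ce=cv2.connectedComponentsWithStats(m)
    return [(ce[i]+[x0,y0],st[i,4]) for i in range(1,n) if st[i,4]>=3]
E
python3 - <<'E'
from meas import *
T=cam("top");S=cam("side")
rt=blob(T,(0,120,60),(5,255,255),(345,160,375,190));rs=blob(S,(0,120,60),(5,255,255),(345,185,362,205))
ot=blob(T,(6,120,80),(18,255,255),(290,200,310,215));os_=blob(S,(4,100,80),(22,255,255),(295,165,315,185))
print(rt,rs,ot,os_)
print("red",tri(T,rt[0][0],S,rs[0][0]))
t=lambda x,y:((x+.5)/5-.5+262,(y+.5)/5-.5+140)
s=lambda x,y:((x+.5)/6-.5+262,(y+.5)/6-.5+155)
print("black",tri(T,t(504,420),S,s(265,310)))
print("hub top",tri(T,t(491,294),S,s(403,252)))
print("orange",tri(T,ot[0][0],S,os_[0][0]))
for p in[(480,168),(364,305),(620,284),(504,420)]: print("ball z.104",onz(T,t(*p),.104))
C=np.array([onz(T,t(*p),.06) for p in[(52,162),(592,50),(663,400),(122,512)]]);print(C)
print("corners tri",tri(T,t(663,400),S,s(355,500)),tri(T,t(592,50),S,s(737,372)),tri(T,t(122,512),S,s(72,190)))
c=C.mean(0);yv=C[0]-C[1]+C[3]-C[2];yaw=np.arctan2(-yv[0],yv[1]);print(c,np.degrees(yaw),np.linalg.norm(C[0]-C[1]),np.linalg.norm(C[0]-C[3]))
M=R.from_euler('z',yaw).as_matrix()
f=lambda x,y,z:np.r_[c[:2],0]+M@np.array([x,y,z])/1000
sel=f(-30,92,88);hub=f(-30,-75,104);print("sel",sel,"hub",hub,"gauge",f(78,30,100))
print("orange ends z101",onz(T,t(168,337),.101),onz(T,t(203,347),.101))
for p in[t(168,337),t(203,347)]:
    d=onz(T,p,.101)-sel;print(np.hypot(*d[:2]),np.degrees(np.arctan2(d[1],d[0])-yaw))
d=onz(T,rt[0][0],.104)-hub;print("red ang vs console",np.degrees(np.arctan2(d[1],d[0])-yaw),np.hypot(*d[:2]))
print("timer",onz(T,(433,255),.02),"petri",onz(T,(447,209),.01),"tape",onz(T,(224,242),.02),"bottle",onz(S,(305,157),0.0))
E
```

```text
[(array([357.6 , 173.04]), np.int32(25))] [(array([351.6875, 195.0625]), np.int32(16))] [(array([298.5, 207.5]), np.int32(18))] []
red (array([ 0.62443325, -0.11647714,  0.10600217]), np.float64(0.0006637187622251557))
black (array([ 0.47300833, -0.12826199,  0.10437904]), np.float64(0.0010433715019219558))
hub top (array([ 0.54743465, -0.12074165,  0.11882988]), np.float64(0.0003003608704109755))Traceback (most recent call last):
  File "<stdin>", line 11, in <module>
IndexError: list index out of range
```

```bash
python3 - <<'E'
from meas import *
T=cam("top");S=cam("side")
t=lambda x,y:((x+.5)/5-.5+262,(y+.5)/5-.5+140)
s=lambda x,y:((x+.5)/6-.5+262,(y+.5)/6-.5+155)
print("orange tip",tri(T,t(168,337),S,s(258,112)))
B=np.array([onz(T,t(*p),.104) for p in[(480,168),(364,305),(504,420),(620,284)]]);print(B,B.mean(0))
C=np.array([onz(T,t(*p),.06) for p in[(52,162),(592,50),(663,400),(122,512)]])
print("corners tri",tri(T,t(663,400),S,s(355,500)),tri(T,t(592,50),S,s(737,372)),tri(T,t(122,512),S,s(72,190)))
c=C.mean(0);yv=C[0]-C[1]+C[3]-C[2];yaw=np.arctan2(-yv[0],yv[1]);print(c,np.degrees(yaw),np.linalg.norm(C[0]-C[1]),np.linalg.norm(C[0]-C[3]))
M=R.from_euler('z',yaw).as_matrix()
f=lambda x,y,z:np.r_[c[:2],0]+M@np.array([x,y,z])/1000
sel=f(-30,92,88);hub=f(-30,-75,104);print("sel",sel,"hub",hub,"gauge",f(78,30,100))
for p in[t(168,337),t(203,347)]:
    q=onz(T,p,.101);d=q-sel;print("orange",q,np.hypot(*d[:2]),np.degrees(np.arctan2(d[1],d[0])-yaw))
d=onz(T,(357.6,173.04),.104)-B.mean(0);print("red ang vs console",np.degrees(np.arctan2(d[1],d[0])-yaw),np.hypot(*d[:2]))
print("selfoot centre disc r~87px",onz(T,t(221,354),.062))
print("timer",onz(T,(433,255),.02),"petri",onz(T,(447,209),.01),"tape",onz(T,(224,242),.02),"bottle",onz(S,(305,157),0.0))
E
```

```text
orange tip (array([0.52565092, 0.0711268 , 0.09911287]), np.float64(0.0007542814611945984))
[[ 0.62458895 -0.11673154  0.104     ]
 [ 0.54287257 -0.04622597  0.104     ]
 [ 0.4735277  -0.12841904  0.104     ]
 [ 0.55386052 -0.19892493  0.104     ]] [ 0.54871244 -0.12257537  0.104     ]
corners tri (array([ 0.48628414, -0.23080713,  0.05802077]), np.float64(2.279926964677499e-05)) (array([ 0.704974  , -0.19166383,  0.057112  ]), np.float64(0.001516712647510971)) (array([0.42131247, 0.10381761, 0.04844564]), np.float64(0.0016523464291659253))
[ 0.56254796 -0.04327537  0.06      ] 11.162781821223083 0.34406649659217353 0.22181341463880108
sel [0.5153046  0.04117618 0.088     ] hub [ 0.54763531 -0.12266437  0.104     ] gauge [0.63326438 0.00125764 0.1       ]
orange [0.5251446  0.07107155 0.101     ] 0.031473142879149006 60.61836094369636
orange [0.51894109 0.05017087 0.101     ] 0.009701982413995088 56.8240688620117
red ang vs console -6.792537179870923 0.07658320340419375
selfoot centre disc r~87px [0.51715816 0.04130882 0.062     ]
timer [ 0.37510608 -0.35658764  0.02      ] petri [ 0.52045763 -0.4086389   0.01      ] tape [0.42196087 0.30379815 0.02      ] bottle [6.09357222e-01 3.64174737e-01 1.11022302e-16]
```

Measurements agree with the text. Triangulated ball heights are 104–106 mm, the ball radius is 76.6 mm and the orange tip is at 99 mm. Selector axis is about (0.516, 0.041) at rest 0, and hub is about (0.548, -0.122) with the capstan near 0.12 rad. I'll go above the selector.

Request:
{"api": "apply_moves", "payload": {"series": [{"jaw": 0, "linear": [0, -0.703, -0.81], "roll": -1}, {"jaw": 0, "linear": [0, -0.703, -0.81], "roll": -1}, {"jaw": 0, "linear": [0, -0.703, -0.81], "roll": -1}, {"jaw": 0, "linear": [0, -0.703, -0.81], "roll": -1}, {"jaw": 0, "linear": [0, -0.703, -0.81], "roll": -1}, {"jaw": 0, "linear": [0, -0.703, -0.81], "roll": -1}, {"jaw": 0, "linear": [0, -0.703, -0.81], "roll": -1}, {"jaw": 0, "linear": [0, -0.703, -0.81], "roll": -1}, {"jaw": 0, "linear": [0, -0.703, -0.81], "roll": -1}, {"jaw": 0, "linear": [0, -0.703, -0.81], "roll": -1}, {"jaw": 0, "linear": [0, -0.703, -0.81], "roll": -1}, {"jaw": 0, "linear": [0, -0.703, -0.81], "roll": -1}, {"jaw": 0, "linear": [0, -0.703, -0.81], "roll": -1}, {"jaw": 0, "linear": [0, -0.703, -0.81], "roll": -1}, {"jaw": 0, "linear": [0, -0.703, -0.81], "roll": -1}], "force": 20}}

```text
t: 2.17
tool_pos: [0.5159, 0.0396, 0.2187]
orientation: [1.649, 0.85, -1.649]
force: [-1.0, -0.1, -0.2]
opening: 0.0462
```

```bash
cat > go.py <<'E'
from h import *
import sys
def st(): 
    s=read_state();M=R.from_rotvec(s["orientation"]).as_matrix()
    yaw=np.degrees(np.arctan2(M[1,1],M[0,1]))
    print("t",round(s["t"],2),"pos",s["tool_pos"].round(4),"yaw",yaw.round(1),"xax",M[:,0].round(3),"q",s["q"].round(2),"F",np.array(s["force"]).round(1),"T",np.array(s["wrist_torque"]).round(2),"op",round(s["opening"],4))
    return s,M,yaw
if __name__=="__main__":
    s,M,yaw=st()
    if len(sys.argv)>3:
        d=np.array(list(map(float,sys.argv[1:4])))-s["tool_pos"]
        print("linear",(M.T@d/.6).round(4))
    if len(sys.argv)>4: print("roll",round(((yaw-float(sys.argv[4])+180)%360-180)/30,3))
E
python3 go.py 0.516 0.0413 0.076 -18.8
```

```text
t 2.17 pos [0.5159 0.0396 0.2187] yaw -35.5 xax [ 0.  0. -1.] q [-0.02 -0.09  1.72  0.    1.52  0.6 ] F [-1.  -0.1 -0.2] T [-0.05 -0.02  0.02] op 0.0462
linear [ 0.2379 -0.0015 -0.0023]
roll -0.556
```

Request:
{"api": "apply_moves", "payload": {"series": [{"jaw": 0, "linear": [0.07, -0.0015, -0.0023], "roll": -0.3}, {"jaw": 0, "linear": [0.14, -0.0015, -0.0023], "roll": -0.556}, {"jaw": 0, "linear": [0.19, -0.0015, -0.0023], "roll": -0.556}, {"jaw": 0, "linear": [0.22, -0.0015, -0.0023], "roll": -0.556}, {"jaw": 0, "linear": [0.238, -0.0015, -0.0023], "roll": -0.556}, {"jaw": 0, "linear": [0.238, -0.0015, -0.0023], "roll": -0.556}, {"jaw": 1, "linear": [0.238, -0.0015, -0.0023], "roll": -0.556}, {"jaw": 1, "linear": [0.238, -0.0015, -0.0023], "roll": -0.556}, {"jaw": 1, "linear": [0.238, -0.0015, -0.0023], "roll": -0.556}, {"jaw": 1, "linear": [0.238, -0.0015, -0.0023], "roll": -0.556}, {"jaw": 1, "linear": [0.238, -0.0015, -0.0023], "roll": -0.556}], "force": 20}}

```text
t: 3.55
tool_pos: [0.517, 0.0411, 0.0766]
orientation: [1.448, 1.034, -1.445]
force: [4.9, -1.8, -0.4]
opening: 0.0177
```

```bash
python3 go.py 0.516 0.0413 0.076 -48.8; python3 -c "
from h import *
a=cam('top')['pixels'][140:250,262:412];b=cam('side')['pixels'][135:235,262:392]
cv2.imwrite('pics/g1.png',np.hstack([cv2.resize(a,(400,300)),cv2.resize(b,(400,300),interpolation=cv2.INTER_CUBIC)]))"
```

```text
t 3.55 pos [0.517  0.0411 0.0766] yaw -18.8 xax [ 0.002  0.    -1.   ] q [-0.02  0.03  1.87  0.    1.25  0.31] F [ 4.9 -1.8 -0.4] T [-0.27 -0.79  0.  ] op 0.0177
linear [ 0.001  -0.0017  0.0003]
roll 1.0
```

View pics/g1.png

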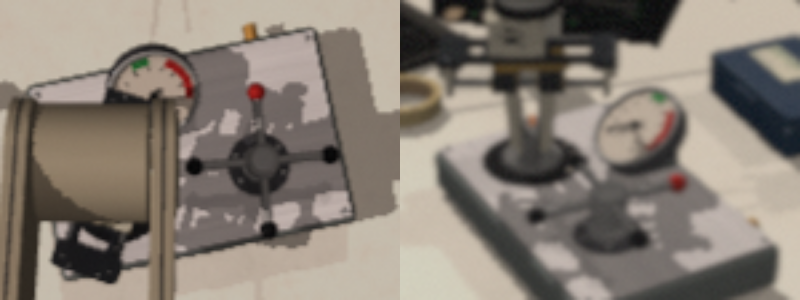

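The bar is gripped (opening 17.7 mm) and the star is untouched. The force along the jaw puts the axis about 1 mm further along it. Turning clockwise.

Request:
{"api": "apply_moves", "payload": {"series": [{"jaw": 1, "linear": [0, 0.0015, 0], "roll": 0.2}, {"jaw": 1, "linear": [0, 0.0015, 0], "roll": 0.4}, {"jaw": 1, "linear": [0, 0.0015, 0], "roll": 0.6}, {"jaw": 1, "linear": [0, 0.0015, 0], "roll": 0.8}, {"jaw": 1, "linear": [0, 0.0015, 0], "roll": 0.9}, {"jaw": 1, "linear": [0, 0.0015, 0], "roll": 0.9}], "force": 25}}

```text
t: 4.4
tool_pos: [0.5172, 0.0411, 0.0766]
orientation: [1.77, 0.719, -1.768]
force: [-3.4, 1.2, 4.9]
opening: 0.0177
```

```bash
python3 go.py 0.5175 0.041 0.0766 -66.8
```

```text
t 4.4 pos [0.5172 0.0411 0.0766] yaw -45.8 xax [ 0.001  0.001 -1.   ] q [-0.02  0.03  1.86  0.    1.25  0.78] F [-3.4  1.2  4.9] T [0.19 0.68 0.03] op 0.0177
linear [-0.      0.0005 -0.0003]
roll 0.701
```

Request:
{"api": "apply_moves", "payload": {"series": [{"jaw": 1, "linear": [0, 0, 0], "roll": 0.2}, {"jaw": 1, "linear": [0, 0, 0], "roll": 0.4}, {"jaw": 1, "linear": [0, 0, 0], "roll": 0.6}, {"jaw": 1, "linear": [0, 0, 0], "roll": 0.8}, {"jaw": 1, "linear": [0, 0, 0], "roll": 0.9}, {"jaw": 1, "linear": [0, 0, 0], "roll": 0.9}]}}

```text
t: 5.15
tool_pos: [0.5171, 0.0411, 0.0766]
orientation: [2.06, 0.314, -2.058]
force: [-0.6, -0.1, 1.9]
opening: 0.0177
```

```bash
python3 go.py 0.5175 0.041 0.0766 -91
```

```text
t 5.15 pos [0.5171 0.0411 0.0766] yaw -72.7 xax [ 0.001  0.001 -1.   ] q [-0.02  0.03  1.86  0.    1.25  1.25] F [-0.6 -0.1  1.9] T [0.07 0.01 0.02] op 0.0177
linear [ 0.      0.0004 -0.0006]
roll 0.611
```

Request:
{"api": "apply_moves", "payload": {"series": [{"jaw": 1, "linear": [0, 0, 0], "roll": 0.2}, {"jaw": 1, "linear": [0, 0, 0], "roll": 0.4}, {"jaw": 1, "linear": [0, 0, 0], "roll": 0.61}, {"jaw": 1, "linear": [0, 0, 0], "roll": 0.61}, {"jaw": 1, "linear": [0, 0, 0], "roll": 0.61}, {"jaw": 0.2, "linear": [0, 0, 0], "roll": 0.61}, {"jaw": 0.2, "linear": [0, 0, 0], "roll": 0.61}, {"jaw": 0.2, "linear": [0, 0, 0], "roll": 0.61}, {"jaw": 0.2, "linear": [-0.05, 0, 0], "roll": 0.61}, {"jaw": 0.2, "linear": [-0.15, 0, 0], "roll": 0.61}, {"jaw": 1, "linear": [-0.2, 0, 0], "roll": 0.61}, {"jaw": 1, "linear": [-0.2, 0, 0], "roll": 0.61}]}}

```text
t: 6.65
tool_pos: [0.5191, 0.041, 0.2]
orientation: [-2.22, 0.018, 2.205]
force: [0.1, -0.8, 0.1]
opening: 0.0218
```

```bash
python3 go.py
```

```text
t 6.65 pos [0.5191 0.041  0.2   ] yaw -91.0 xax [ 0.007  0.001 -1.   ] q [-0.02 -0.08  1.74  0.    1.48  1.57] F [ 0.1 -0.8  0.1] T [0.04 0.03 0.02] op 0.0218
```

Selector turned 72° and released at the expected angle. With the fingers shut I'll look at it and compute the peg path for the star. The peg enters the gap behind the left spoke.

```bash
python3 go.py 0.5127 -0.0873 0.17 -90; python3 go.py 0.5127 -0.0873 0.088 | tail -1
```

```text
t 6.65 pos [0.5191 0.041  0.2   ] yaw -91.0 xax [ 0.007  0.001 -1.   ] q [-0.02 -0.08  1.74  0.    1.48  1.57] F [ 0.1 -0.8  0.1] T [0.04 0.03 0.02] op 0.0218
linear [0.0498 0.2141 0.0073]
roll -0.032
linear [0.1865 0.2142 0.0082]
```

Request:
{"api": "apply_moves", "payload": {"series": [{"jaw": 1, "linear": [0, 0.1, 0.004], "roll": 0}, {"jaw": 1, "linear": [0, 0.2, 0.007], "roll": 0}, {"jaw": 1, "linear": [0, 0.214, 0.008], "roll": 0}, {"jaw": 1, "linear": [0, 0.214, 0.008], "roll": 0}, {"jaw": 1, "linear": [0, 0.214, 0.008], "roll": 0}]}}

```text
t: 7.28
tool_pos: [0.5119, -0.086, 0.1992]
orientation: [-2.219, 0.016, 2.207]
force: [0.0, 0.2, -0.2]
opening: 0.0005
```

```bash
python3 go.py 0.5127 -0.0873 0.088 -91; python3 -c "
from h import *
a=cam('top')['pixels'][140:250,262:412];b=cam('side')['pixels'][135:235,262:392]
cv2.imwrite('pics/g2.png',np.hstack([cv2.resize(a,(400,300)),cv2.resize(b,(400,300),interpolation=cv2.INTER_CUBIC)]))"
```

```text
t 7.28 pos [ 0.5119 -0.086   0.1992] yaw -90.9 xax [ 0.006  0.001 -1.   ] q [-0.27 -0.09  1.74  0.    1.48  1.32] F [ 0.   0.2 -0.2] T [ 0.05  0.01 -0.01] op 0.0005
linear [ 0.1853  0.0024 -0.0004]
roll 0.003
```

View pics/g2.png

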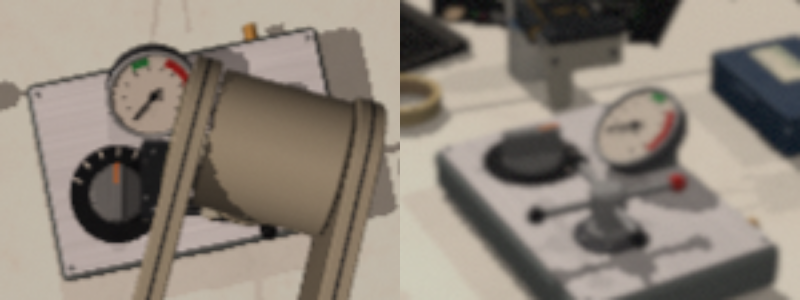

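The orange mark now stands at crop (117,175), under the fourth stroke, so that is three clicks on, with the needle and star unmoved. Descending into the gap.

Request:
{"api": "apply_moves", "payload": {"series": [{"jaw": 1, "linear": [0.08, 0.0024, 0], "roll": 0}, {"jaw": 1, "linear": [0.14, 0.0024, 0], "roll": 0}, {"jaw": 1, "linear": [0.185, 0.0024, 0], "roll": 0}, {"jaw": 1, "linear": [0.185, 0.0024, 0], "roll": 0}, {"jaw": 1, "linear": [0.185, 0.0024, 0], "roll": 0}]}}

```text
t: 8.0
tool_pos: [0.5136, -0.0869, 0.0899]
orientation: [-2.222, 0.015, 2.206]
force: [-0.6, -0.3, -1.5]
opening: 0.0006
```

```bash
cat > arc.py <<'E'
from go import *
s,M,yaw=st(); h=np.array([.548,-.1225]); a0,a1,n=map(float,sys.argv[1:4])
for a in np.linspace(a0,a1,int(n)):
    p=np.r_[h+.05*np.array([np.cos(np.radians(a)),np.sin(np.radians(a))]),.088]
    print(round(a),(M.T@(p-s["tool_pos"])/.6).round(3).tolist())
E
python3 arc.py 125 5 13
```

```text
t 8.0 pos [ 0.5136 -0.0869  0.0899] yaw -90.8 xax [ 0.008  0.001 -1.   ] q [-0.27  0.01  1.86  0.    1.27  1.32] F [-0.6 -0.3 -1.5] T [ 0.01  0.01 -0.04] op 0.0006
125 [0.003, -0.009, -0.009]
115 [0.003, -0.016, -0.022]
105 [0.003, -0.022, -0.035]
95 [0.004, -0.024, -0.05]
85 [0.004, -0.025, -0.064]
75 [0.004, -0.022, -0.079]
65 [0.004, -0.017, -0.092]
55 [0.004, -0.01, -0.105]
45 [0.004, -0.001, -0.116]
35 [0.004, 0.01, -0.126]
25 [0.004, 0.022, -0.133]
15 [0.004, 0.036, -0.138]
5 [0.004, 0.05, -0.141]
```

Request:
{"api": "apply_moves", "payload": {"series": [{"jaw": 1, "linear": [0.003, -0.009, -0.009], "roll": 0}, {"jaw": 1, "linear": [0.003, -0.016, -0.022], "roll": 0}, {"jaw": 1, "linear": [0.003, -0.022, -0.035], "roll": 0}, {"jaw": 1, "linear": [0.003, -0.024, -0.05], "roll": 0}, {"jaw": 1, "linear": [0.003, -0.025, -0.064], "roll": 0}, {"jaw": 1, "linear": [0.003, -0.022, -0.079], "roll": 0}, {"jaw": 1, "linear": [0.003, -0.017, -0.092], "roll": 0}, {"jaw": 1, "linear": [0.003, -0.01, -0.105], "roll": 0}, {"jaw": 1, "linear": [0.003, -0.001, -0.116], "roll": 0}, {"jaw": 1, "linear": [0.003, 0.01, -0.126], "roll": 0}, {"jaw": 1, "linear": [0.003, 0.022, -0.133], "roll": 0}, {"jaw": 1, "linear": [0.003, 0.036, -0.138], "roll": 0}, {"jaw": 1, "linear": [0.003, 0.05, -0.141], "roll": 0}, {"jaw": 1, "linear": [0.003, 0.05, -0.141], "roll": 0}]}}

```text
t: 9.75
tool_pos: [0.5984, -0.1186, 0.0887]
orientation: [-2.223, 0.016, 2.204]
force: [-0.0, 1.0, -1.8]
opening: 0.0007
```

```bash
python3 arc.py -5 -85 9;  python3 -c "
from h import *
a=cam('top')['pixels'][140:250,262:412];b=cam('side')['pixels'][135:235,262:392]
cv2.imwrite('pics/g3.png',np.hstack([cv2.resize(a,(400,300)),cv2.resize(b,(400,300),interpolation=cv2.INTER_CUBIC)]))"
```

```text
t 9.75 pos [ 0.5984 -0.1186  0.0887] yaw -90.8 xax [ 0.009  0.001 -1.   ] q [-0.28  0.24  1.6   0.    1.29  1.3 ] F [-0.   1.  -1.8] T [ 0.22 -0.04 -0.05] op 0.0007
-5 [0.001, 0.014, 0.001]
-15 [0.001, 0.028, 0.003]
-25 [0.001, 0.042, 0.008]
-35 [0.001, 0.055, 0.015]
-45 [0.001, 0.066, 0.024]
-55 [0.001, 0.075, 0.035]
-65 [0.001, 0.083, 0.048]
-75 [0.001, 0.088, 0.061]
-85 [0.0, 0.091, 0.075]
```

View pics/g3.png

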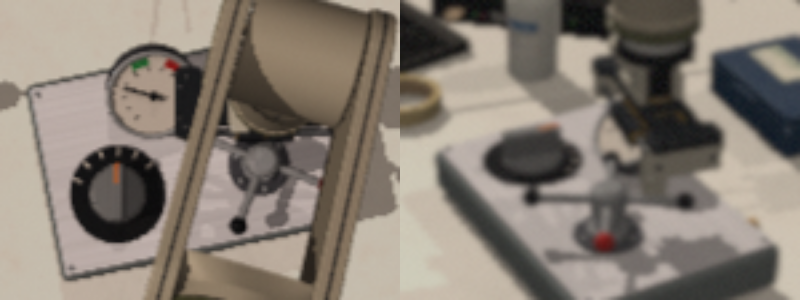

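The selector is still on its fourth stroke. The needle points left-up, and a spoke at (238,225) puts the capstan at about 2.1 rad. Continuing.

Request:
{"api": "apply_moves", "payload": {"series": [{"jaw": 1, "linear": [0.001, 0.014, 0.001], "roll": 0}, {"jaw": 1, "linear": [0.001, 0.028, 0.003], "roll": 0}, {"jaw": 1, "linear": [0.001, 0.042, 0.008], "roll": 0}, {"jaw": 1, "linear": [0.001, 0.055, 0.015], "roll": 0}, {"jaw": 1, "linear": [0.001, 0.066, 0.024], "roll": 0}, {"jaw": 1, "linear": [0.001, 0.075, 0.035], "roll": 0}, {"jaw": 1, "linear": [0.001, 0.083, 0.048], "roll": 0}, {"jaw": 1, "linear": [0.001, 0.086, 0.055], "roll": 0}, {"jaw": 1, "linear": [0.001, 0.088, 0.061], "roll": 0}, {"jaw": 1, "linear": [0.001, 0.09, 0.068], "roll": 0}, {"jaw": 1, "linear": [0.001, 0.091, 0.075], "roll": 0}, {"jaw": 1, "linear": [0.001, 0.091, 0.075], "roll": 0}]}}

```text
t: 11.35
tool_pos: [0.5528, -0.1727, 0.0883]
orientation: [-2.225, 0.017, 2.204]
force: [3.1, 0.6, 1.5]
opening: 0.0005
```

```bash
python3 arc.py -75 -60 2
```

```text
t 11.35 pos [ 0.5528 -0.1727  0.0883] yaw -90.8 xax [ 0.01  -0.001 -1.   ] q [-0.39  0.16  1.7   0.    1.27  1.19] F [3.1 0.6 1.5] T [ 0.14 -0.46 -0.11] op 0.0005
-75 [0.001, -0.003, -0.014]
-60 [0.001, -0.012, -0.034]
```

Request:
{"api": "apply_moves", "payload": {"series": [{"jaw": 1, "linear": [0.001, -0.003, -0.014], "roll": 0}, {"jaw": 1, "linear": [0, -0.008, -0.025], "roll": 0}, {"jaw": 1, "linear": [0, -0.008, -0.025], "roll": 0}, {"jaw": 1, "linear": [-0.1, -0.008, -0.025], "roll": 0}, {"jaw": 1, "linear": [-0.2, -0.008, -0.025], "roll": 0}, {"jaw": 1, "linear": [-0.25, 0.1, 0.05], "roll": 0}, {"jaw": 1, "linear": [-0.25, 0.2, 0.15], "roll": 0}, {"jaw": 1, "linear": [-0.25, 0.3, 0.2], "roll": 0}, {"jaw": 1, "linear": [-0.25, 0.4, 0.25], "roll": 0}, {"jaw": 1, "linear": [-0.25, 0.4, 0.25], "roll": 0}, {"jaw": 1, "linear": [-0.25, 0.4, 0.25], "roll": 0}]}}

```text
t: 12.72
tool_pos: [0.3955, -0.4131, 0.2366]
orientation: [-2.222, 0.022, 2.203]
force: [-0.2, 0.0, -0.5]
opening: 0.0005
```

```bash
python3 go.py;  python3 -c "
from meas import *
T=cam('top','top1.png');S=cam('side','side1.png')
a=T['pixels'][140:250,262:412];b=S['pixels'][155:255,262:392]
cv2.imwrite('pics/g4.png',np.hstack([cv2.resize(a,(400,300),interpolation=cv2.INTER_CUBIC),cv2.resize(b,(400,300),interpolation=cv2.INTER_CUBIC)]))
for u,_ in blob(T,(0,120,60),(5,255,255),(335,180,395,232)):
    d=onz(T,u,.104)[:2]-[.548,-.1225];a=np.degrees(np.arctan2(d[1],d[0]));print(u,np.hypot(*d),'capstan',np.radians((11.2-a)%360))
for n in('top','side'):
    x=cv2.imread(f'pics/{n}0.png').astype(int);y=cv2.imread(f'pics/{n}1.png').astype(int)
    bx={'top':dict(bottle=(185,165,216,198),tape=(206,224,244,262),timer=(418,238,450,272),petri=(432,194,462,224)),'side':dict(bottle=(294,118,316,164),petri=(338,276,372,304))}[n]
    for k,(x0,y0,x1,y1) in bx.items(): print(n,k,abs(x-y)[y0:y1,x0:x1].mean().round(1))
"
```

```text
t 12.72 pos [ 0.3955 -0.4131  0.2366] yaw -91.1 xax [ 0.008 -0.001 -1.   ] q [-0.9   0.04  1.55  0.01  1.54  0.69] F [-0.2  0.  -0.5] T [0.08 0.03 0.02] op 0.0005
[353.11111111 223.11111111] 0.07589108335527098 capstan 3.6254838784828527
top bottle 2.7
top tape 2.6
top timer 3.0
top petri 3.1
side bottle 40.5
side petri 9.6
```

View pics/g4.png

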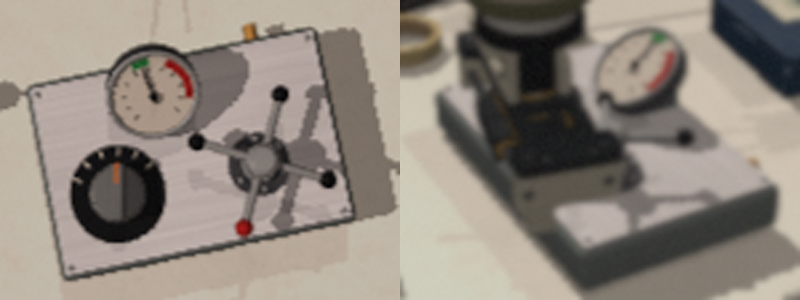

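View pics/top1.png

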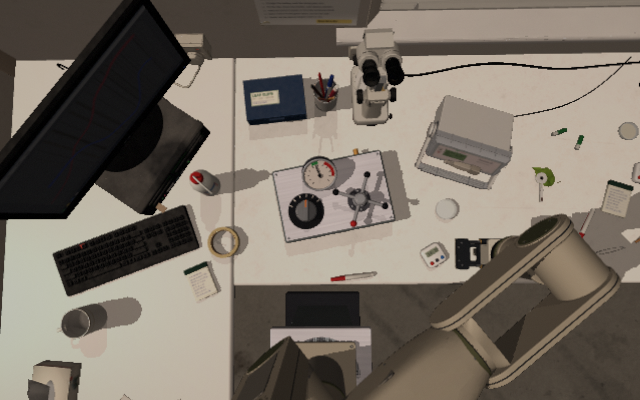

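The needle at crop (150,80) points into the green band, and the red ball gives a capstan reading of 3.63. The selector is on its fourth stroke. The bystanders are unchanged in the top view; the side view differs only where the arm blocks it. Handing in.

```bash
python3 -c "
from plant import *
print(close_job())"
```

```text
the job is handed in; nothing more can be done
None
```

The job is done and handed in at about 13 s of the 53 s allowed.

**What I did:**
- **Selector:** I gripped the grey bar and turned it 72° clockwise, three clicks from rest 0, before touching the star handle.
- **Star handle:** I pushed one spoke clockwise with the closed fingers in two stages, then backed off and lifted clear.

**Last checks:**
- **Star handle:** the red ball puts it at about 3.63 rad, against a green middle of 3.6. The needle stands in the green and was short of it when I checked mid-turn. The one-way push stopped there, so it never came near the red.
- **Selector:** the orange end is on the fourth stroke, which is three clicks on.
- **Bystanders:** the wash bottle, tape, timer and petri dish are unchanged in the top view.
- **Forces:** the readings I took were about 6 N or less at the wrist.

**Disagreements:**
- **Side view:** its bottle and petri dish areas differed from the first picture. I put this down to the arm now being in front of that camera, but did not check it separately.
- **Console size:** it measured 344 x 222 mm at the panel corners, against 350 x 230 mm in the text. I put this down to picking the corners by hand.
- **Corner height:** one panel corner triangulated at 48 mm instead of 60 mm, again from a hand-picked corner. I did not use that height for any move.

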